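# Back off a clamp's knurled collar and push the marble dish through

### The arm

A 6-joint arm with a two-finger parallel gripper is mounted at the origin on the work surface. World frame = base frame: x ahead of the robot, y to its left, z up, the work surface at z = 0. Lengths are in m, angles in degrees, forces in N, time in s.
With the tool pointing down it reaches from about 0.35 to 0.875 m from the base axis. Payload 4.2 kg.
Tool frame: the origin (TCP) lies on the centre line of the jaws, within the pads' length; the fingertips stand 11 mm ahead of it and the grasp point (between the pads) lies 8 mm behind it; y points along the fingers, z is the direction in which the jaws open and shut, and the axes are right-handed (so a half turn about y gives the same grasp; the last joint's range is limited). The gripper opens to 87 mm and grips with 3 to 60 N. Pads are 19 mm wide; open, the fingers measure 117 mm over their backs; the gripper's body (75 mm by 190 mm) begins 51 mm behind the grasp point.
Start: joints at [-57.662, 22.042, 0.453, 0, -68.411, -14.817], TCP at [0.188, -0.596, 0.234] pointing down, gripper open.
Joint ranges: [-179.83, 179.83], [-69.29, 118.12], [-61.27, 80.66], [-181.25, 117.63], [-171.15, -9.14], [-177.46, 177.46]. Speed limits (degrees/s): [159.86, 159.86, 180, 180, 180, 180].

### API

Orientations are given as a 3x3 rotation matrix whose columns are the frame's x, y, z axes.
In Python, from station import r, optics gives the robot as it stands. The module is installed in compiled form; this text tells all that it offers.
- The arm moves only by the tool step_arm, never from a script. Its argument "moves" is a list that holds one entry, the list of rows, each a list of 7 numbers: the turn, a rotation vector about the tool's x, y, z in rad, then the shift along the tool's x, y, z in cm, then the opening in per cent of the stroke, from 0 (shut) to 100 (fully open). A call has exactly 5 rows; each row is the pose to reach, as a shift and turn from the pose commanded when the call began, along the tool's axes at that moment; what a row does not reach only later rows make up. A row lasts 1/12 s, in which the tool goes at most 41.7 mm and 7.16 degrees, less where a joint would pass 70% of its speed; a pose out of reach is approached as far as the arm can. A call with a gripper value outside its range is refused whole. The fingers move at their own pace and stop on an object; the grip force is fixed at half the most. Time passes only in rows, so rows that repeat a pose let the fingers close, or fill a call up. It gives the time, the measured TCP pose, the force and the opening at its end, in the units of the state.
- r.sense(): the state, without advancing time (a new reading comes with each control period).
- optics.capture(name): name is "scene" or "top" or "wrist"; returns a dict with "image" (384x512x3 uint8, red, green, blue), "fov_y" (degrees; the focal length in pixels is half the picture's height over the tangent of half this angle, whatever the lens; pixels are square), "cx", "cy" (the principal point, pixels), "cam_to_world" (4x4, takes a point from camera to world coordinates). Camera axes: x right, y down, z forward; pixel columns grow to the right and rows downward; lengths in m; the calibration is good to about 2 mm. The wrist camera is an equidistant fisheye: a pixel r from the principal point sees the ray r / f radians off the axis. A picture is of the moment at which its call begins. There is no depth.
- r.finish_job(): hands the job in, once; it reports no verdict.
The state is a dict: "time_s": time; "joints": joint angles; "joint_velocities": joint speeds; "effort": joint torques, N m; "tcp_pos": TCP position; "ee_rot": TCP orientation; "wrist_force": force on the tool from outside, world axes, zero at the start; "moment": the same for the moment, N m; "gripper_width": opening from 0.0 (shut) to 1.0 (fully open).
Only numpy, scipy, OpenCV 4.12 (cv2) and the standard library are available. Lean on these libraries where they do the work, as an engineer would, in place of code of your own. Each camera call takes 0.05 s, during which the arm holds its last target.

### The job

The marble dish is held on its fixture by a clamp strap; the big knurled collar above the strap has so far been backed off less than a quarter turn from tight (tight = the dark line on the collar in line with the dark line on the strap). Roll the collar anticlockwise, seen from above, with a fingertip against its rim until it stands two full turns from tight, so that its line passes the strap's line once and stops at it the next time round. Then push the dish with a fingertip along its channel, out from under the strap, until it rests against the stop bar at the far end; nothing is to be lifted, the collar stays at its two turns, and the pieces standing around are left alone.

Things in the scene. Friction and masses are not known exactly. Their poses are not given: they have to be found in the camera images.
- fixture: Dark steel base plate fixed to the table, 220 x 295 x 10 mm (own x -70..150, y -75..220). Origin: on the table under the axis of the clamp's upright stud (20 mm thick, top 76 mm above the table). +x: along the dish channel, away from the robot (yaw within 0.35 rad of the world's); +y: along the strap towards the dish; z up.
- collar_top (a point): Centre of the top of the knurled steel collar, on the stud's axis, 66 mm above the table when tight. The collar is an upright-axis disc 96 mm in diameter over 36 upright ridges (1.8 mm proud), 22 mm tall from this point down; too wide to pinch. The point turns and rises with it; its +y axis points along the dark radial line on the collar's top.
- collar (a joint): Angle of the collar, rad: 0 = tight, growing anticlockwise from above (loosening); thread ends at 18.85. Starts at 0.2 to 1.3. At 0 and every full turn its dark line meets the dark line on the strap (fixture's +y). About 0.06 N m of friction plus slight damping: it stays where it is left. Each full turn raises collar and strap together by 4 mm.
- strap_pad (a point): Underside of the rubber pad (16 mm across) below the strap's end: x 0, y 95 mm in the fixture's frame, 21 mm up when tight. The strap, a grey bar under the collar, is 26 mm wide, y -24..106 mm, underside 9 mm and top 19 mm above this point. The pad stands inside the dish's rim and blocks the dish until raised 6 mm; two turns raise it 8 mm.
- dish: Round white marble dish, loose, 0.3 to 0.56 kg, 120 mm in diameter, 17 mm tall, floor 10 mm thick, raised rim 7 mm wide. Origin: centre of its underside, on the base plate (10 mm above the table), at the start x -5..5, y 135 mm in the fixture's frame; against the stop x is 85 mm. A finger on the channel's centre line, pushing its near side, passes the strap's end.
- stop (a point): Middle of the inner face of the stop bar closing the far end of the dish channel: x 145, y 135 mm in the fixture's frame, 16 mm above the table. The channel is 125 mm wide, centred on y = 135 mm, between two aluminium rails 6 mm thick from x = -65 to 145 mm; rails and bar reach 22 mm above the table. Its near (-x) end is open.
- goblet: Bystander: white footed candle bowl, 78 mm in diameter, 78 mm tall, origin at the centre of its foot. Leave it alone.
- finial: Bystander: turned wooden lid with a knob, 60 mm in diameter, 70 mm tall, origin at the centre of its foot. Leave it alone.
- cup: Bystander: marble cup, 64 mm in diameter, 70 mm tall, origin at the centre of its foot. Leave it alone.

How it is judged (in metres and radians):
On the way, in this order (a step that is already met when the one before it is completed fails the run):
1. the collar is turned to two full turns from tight, within 0.45 rad (value of joint collar between 12.116 and 13.016 rad), for 0.2 s.
2. the dish is pushed along the channel to the stop (x of dish in the frame of fixture above 0.078 m), for 0.2 s.
At the end, for the whole second after the job is handed in: The collar stands two full turns from tight within 0.45 rad (26 degrees); the dish lies flat and still in the channel, within 7 mm of touching the stop bar (all of step 1 and x of dish in the frame of fixture above 0.078 m and y of dish in the frame of fixture between 0.129 and 0.141 m and height (world z) of dish below 0.013 m and angle between dish's own z axis and vertical below 0.08 rad and linear speed of dish below 0.01 m/s).
It fails at once if the collar is turned more than 0.8 rad past two full turns (value of joint collar above 13.37 rad).
It fails at once if the dish is lifted more than 8 mm or tipped (height (world z) of dish above 0.018 m or angle between dish's own z axis and vertical above 0.2 rad).
It fails at once if a bystander is moved more than 20 mm (distance of any of goblet, finial, cup from where it was at the start of the episode above 0.02 m).
It also fails if it takes over 61 s, if anything falls off the work surface, if the arm or the gripper's body presses on something with over 40 N, if the wrist force passes 120 N, or if a joint passes its speed limit or range.

## Working session

There is one attempt and no reset: what is moved stays moved. The work goes in short steps, Python scripts to look and compute and a tool call to move; the robot and the scene stay as the last step left them, time stands still between calls to the robot, and variables do not carry over. Pictures are saved under pics/ and viewed, and the job is handed in when it is done.

Besides the shell and the picture viewer there is one more tool, called after "Request:" by a JSON object that holds its "name" and its "arguments", one argument or row to a line. step_arm: Moves the arm, as the interface text tells. Its arguments: {"type":"object","properties":{"moves":{"type":"array"}},"required":["moves"]}

```bash
mkdir -p pics
python3 - <<'E'
from station import r, optics
import cv2,numpy as np
s=r.sense()
for k,v in s.items(): print(k,np.round(v,4).tolist())
for n in ["scene","top","wrist"]:
    c=optics.capture(n)
    cv2.imwrite(f"pics/{n}0.png",c["image"][:,:,::-1])
    print(n,c["fov_y"],c["cx"],c["cy"],np.round(c["cam_to_world"],4).tolist())
E
```

```text
time_s 0.0
joints [-57.6628, 22.092, 0.3777, -0.0288, -68.4097, -14.8176]
joint_velocities [0.0678, -0.04, -0.0231, -0.0093, -0.0611, 0.0744]
effort [-0.0002, -39.0667, 18.7399, 4.2197, 0.011, -0.0002]
tcp_pos [0.188, -0.5954, 0.2324]
ee_rot [[0.9537, -0.0008, -0.3009], [0.3009, 0.0021, 0.9537], [-0.0001, -1.0, 0.0022]]
wrist_force [-0.305, 0.6993, -0.1741]
moment [-0.0335, -0.0004, -0.038]
gripper_width 0.9995
scene 56.430744185285356 256.4464789866054 190.5574088370778 [[-0.5259, 0.6919, -0.4946, 1.0837], [0.8504, 0.4369, -0.2931, 0.3001], [0.0133, -0.5748, -0.8182, 0.7992], [0.0, 0.0, 0.0, 1.0]]
top 57.38329666950056 252.8959947896564 187.24275093207433 [[0.0005, -0.998, 0.0635, 0.5696], [-0.9996, -0.0023, -0.0282, 0.0202], [0.0283, -0.0635, -0.9976, 0.7721], [0.0, 0.0, 0.0, 1.0]]
wrist 65.70646984690485 256.73672601936556 192.28261316553667 [[-0.3015, 0.9146, 0.2696, 0.1136], [0.9535, 0.2886, 0.087, -0.6189], [0.0018, 0.2833, -0.959, 0.3835], [0.0, 0.0, 0.0, 1.0]]
```

View pics/scene0.png

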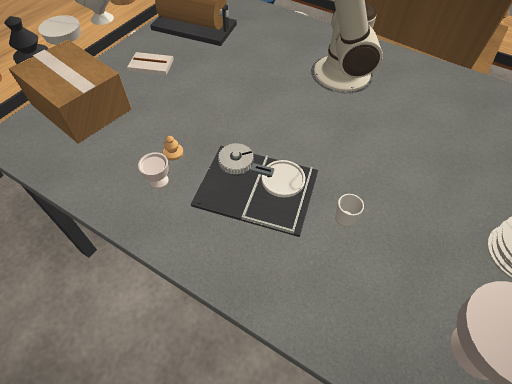

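View pics/top0.png

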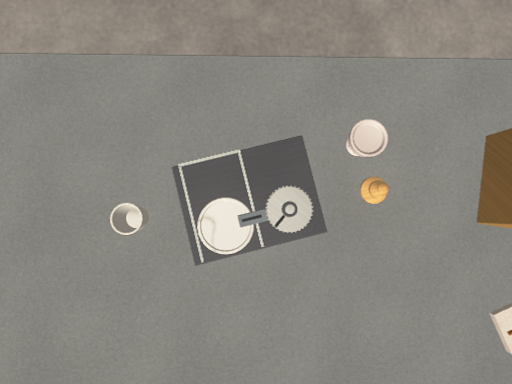

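```bash
cat > h.py <<'E'
from station import r, optics
import cv2,numpy as np
def cap(n,fn=None,crop=None,k=4):
    c=optics.capture(n); im=c["image"][:,:,::-1]
    if fn:
        if crop: x0,y0,x1,y1=crop; im=cv2.resize(im[y0:y1,x0:x1],None,fx=k,fy=k,interpolation=cv2.INTER_CUBIC)
        cv2.imwrite("pics/"+fn,im)
    return c
def foc(c): return 192/np.tan(np.radians(c["fov_y"]/2))
def unproj(c,u,v,z):
    f=foc(c); d=np.array([(u-c["cx"])/f,(v-c["cy"])/f,1.]); M=np.array(c["cam_to_world"])
    d=M[:3,:3]@d; o=M[:3,3]; return o+d*(z-o[2])/d[2]
def proj(c,p):
    M=np.array(c["cam_to_world"]); q=M[:3,:3].T@(np.array(p)-M[:3,3]); f=foc(c)
    return np.array([c["cx"]+f*q[0]/q[2],c["cy"]+f*q[1]/q[2]])
def st():
    s=r.sense(); print(s["time_s"],np.round(s["tcp_pos"],4),np.round(s["wrist_force"],1),np.round(s["joints"],1),s["gripper_width"]); return s
E
python3 - <<'E'
from h import *
im=cv2.imread("pics/top0.png")
cv2.imwrite("pics/top0z.png",cv2.resize(im[125:275,160:340],None,fx=4,fy=4,interpolation=cv2.INTER_CUBIC))
E
```

```text
(no output)
```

View pics/top0z.png

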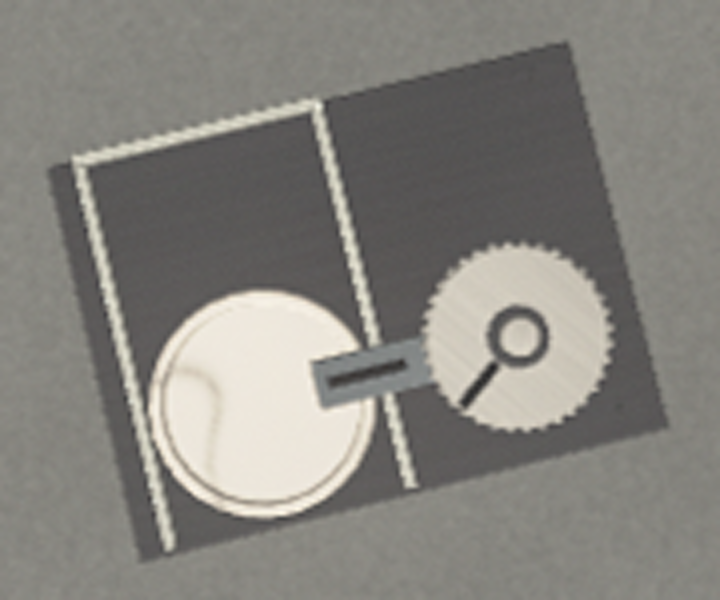

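Run:
```python
from h import *
from scipy.optimize import least_squares
c=cap("top")
U=lambda X,Y,z: unproj(c,160+(X+.5)/4-.5,125+(Y+.5)/4-.5,z)
# fixture coords of corners
P=[((50,168),.01,(150,220)),((569,42),.01,(150,-75)),((668,428),.01,(-70,-75)),((140,560),.01,(-70,220)),((518,336),.067,(0,0)),((75,162),.022,(148,200.5)),((318,103),.022,(148,69.5))]
W=np.array([U(*a,z)[:2] for a,z,_ in P]); F=np.array([f for *_,f in P])/1000
def tr(p): 
    cs,sn=np.cos(p[2]),np.sin(p[2]); return F@np.array([[cs,sn],[-sn,cs]])+p[:2]
s=least_squares(lambda p:(tr(p)-W).ravel(),[.55,-.05,.2],loss="soft_l1",f_scale=.003)
print(s.x,np.round((tr(s.x)-W)*1000,1).tolist())
p=s.x; R=np.array([[np.cos(p[2]),-np.sin(p[2])],[np.sin(p[2]),np.cos(p[2])]])
d=U(263,403,.027)[:2]; print("dish fix",R.T@(d-p[:2]))
a=U(463,405,.067)[:2]; v=R.T@(a-U(518,336,.067)[:2]); print("collar angle",np.arctan2(-v[0],v[1]))
g=lambda u,v,z: np.round(unproj(c,u,v,z)[:2],3)
print("goblet",g(369,138,.078),"finial",g(375,190,.0),"cup",g(127,219,.07))
```

```text
[ 0.57080883 -0.07320905  0.24421691] [[0.6, 2.4], [0.8, -0.3], [-0.8, -1.2], [-2.4, 0.1], [-0.7, -0.5], [1.5, -1.4], [0.7, 1.3]]
dish fix [-0.0019544   0.13487975]
collar angle 0.64761754525283
goblet [ 0.714 -0.234] finial [ 0.613 -0.274] cup [0.551 0.249]
```

Request:
{"name": "step_arm", "arguments": {
  "moves": [
    [[0,0.0123,0,3.45,0,2.03,0],[0,0.0246,0,6.9,0,4.06,0],[0,0.0369,0,10.35,0,6.09,0],[0,0.0492,0,13.8,0,8.12,0],[0,0.0615,0,17.25,0,10.15,0]]
  ]
}}

```text
time_s: 0.62
tcp_pos: [0.3228, -0.4457, 0.2334]
ee_rot: [[0.971, -0.0, -0.241], [0.241, 0.0, 0.971], [-0.0, -1.0, 0.0]]
wrist_force: [1.0, -1.5, 0.5]
gripper_width: 0.706
```

```bash
cat >> h.py <<'E'
O=np.array([.5708,-.0732]); PSI=.2442
RF=np.array([[np.cos(PSI),-np.sin(PSI)],[np.sin(PSI),np.cos(PSI)]])
def tofix(p): return RF.T@(np.array(p)[:2]-O)
def fst():
    s=r.sense(); R=np.array(s["ee_rot"]); f=np.array(s["wrist_force"])
    print("t%.2f"%s["time_s"],"fix mm",np.round(tofix(s["tcp_pos"])*1000,1),"z %.1f"%(s["tcp_pos"][2]*1000),"yaw",round(np.arctan2(R[1,0],R[0,0]),4),"F fix",np.round(RF.T@f[:2],1),round(f[2],1),"g",round(s["gripper_width"],3)); return s
E
python3 -c "
from h import *
s=fst(); print(np.round(s['ee_rot'],4).tolist())"
```

```text
t0.62 fix mm [-330.7 -301.5] z 233.4 yaw 0.2431 F fix [ 0.6 -1.7] 0.5 g 0.706
[[0.9706, -0.0001, -0.2407], [0.2407, 0.0002, 0.9706], [-0.0, -1.0, 0.0002]]
```

Request:
{"name": "step_arm", "arguments": {
  "moves": [
    [[0,0,0,3.3,0,2.2,0],[0,0,0,6.6,0,4.4,0],[0,0,0,9.9,0,6.6,0],[0,0,0,13.2,0,8.8,0],[0,0,0,16.5,0,11,0]]
  ]
}}

```text
time_s: 1.03
tcp_pos: [0.4565, -0.2989, 0.2336]
ee_rot: [[0.97, 0.0, -0.242], [0.242, -0.0, 0.97], [0.0, -1.0, -0.0]]
wrist_force: [0.4, -0.1, 0.3]
gripper_width: 0.321
```

Request:
{"name": "step_arm", "arguments": {
  "moves": [
    [[0,0,0,3.3,0.8,2.2,0],[0,0,0,6.6,1.6,4.4,0],[0,0,0,9.9,3.2,6.6,0],[0,0,0,13.2,5,8.8,0],[0,0,0,16.7,7,11.3,0]]
  ]
}}

```text
time_s: 1.45
tcp_pos: [0.5864, -0.1549, 0.1668]
ee_rot: [[0.97, 0.001, -0.242], [0.242, -0.0, 0.97], [0.001, -1.0, -0.0]]
wrist_force: [-0.2, -1.2, -0.3]
gripper_width: 0.022
```

```bash
python3 -c "
from h import *
fst()"
```

```text
t1.45 fix mm [ -4.6 -83.1] z 166.8 yaw 0.2446 F fix [-0.5 -1.2] -0.3 g 0.022
```

Request:
{"name": "step_arm", "arguments": {
  "moves": [
    [[0,0,0,0,3.5,0,0],[0,0,0,0,7,0,0],[0,0,0,0,9.8,0,0],[0,0,0,0,9.8,0,0],[0,0,0,0,9.8,0,0]]
  ]
}}

```text
time_s: 1.87
tcp_pos: [0.5844, -0.1567, 0.0681]
ee_rot: [[0.97, -0.004, -0.242], [0.242, -0.0, 0.97], [-0.004, -1.0, 0.0]]
wrist_force: [1.2, 0.8, 1.1]
gripper_width: 0.005
```

```bash
python3 -c "
from h import *
fst(); cap('top','top1.png',(160,125,340,275)); cap('wrist','w1.png')"
```

```text
t1.87 fix mm [ -7.  -84.3] z 68.1 yaw 0.2447 F fix [1.3 0.5] 1.1 g 0.005
```

View pics/top1.png

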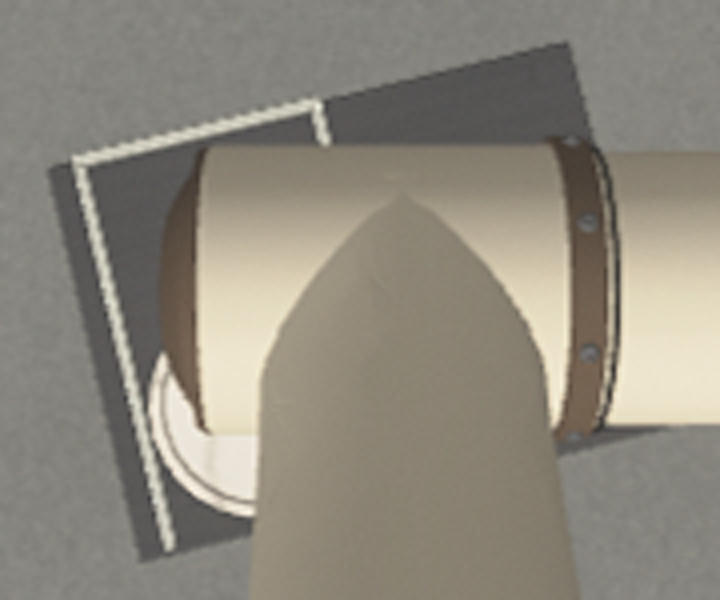

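View pics/w1.png

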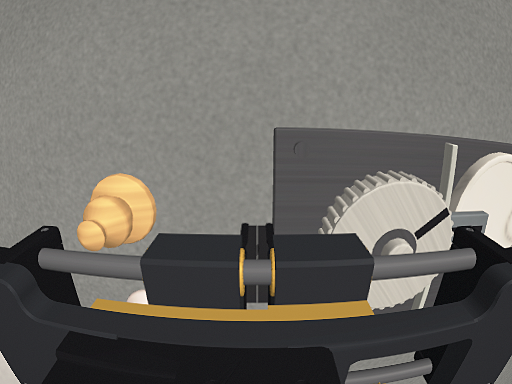

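Request:
{"name": "step_arm", "arguments": {
  "moves": [
    [[0,0,0,0.4,0,0.5,0],[0,0,0,0.7,0,1.0,0],[0,0,0,0.7,0,1.3,0],[0,0,0,0.7,0,1.5,0],[0,0,0,0.7,0,1.6,0]]
  ]
}}

```text
time_s: 2.38
tcp_pos: [0.5882, -0.1388, 0.0699]
ee_rot: [[0.97, 0.001, -0.242], [0.242, 0.0, 0.97], [0.001, -1.0, -0.0]]
wrist_force: [-0.2, -0.1, -0.8]
gripper_width: 0.003
```

```bash
python3 -c "
from h import *
fst()"
```

```text
t2.38 fix mm [  1.  -67.9] z 69.9 yaw 0.2449 F fix [-0.2 -0. ] -0.8 g 0.003
```

Request:
{"name": "step_arm", "arguments": {
  "moves": [
    [[0,0,0,0,0.2,0.2,0],[0,0,0,0,0.4,0.4,0],[0,0,0,0,0.4,0.6,0],[0,0,0,0,0.4,0.6,0],[0,0,0,0,0.4,0.6,0]]
  ]
}}

```text
time_s: 2.8
tcp_pos: [0.5866, -0.1335, 0.0651]
ee_rot: [[0.97, -0.0, -0.242], [0.242, -0.0, 0.97], [-0.0, -1.0, -0.0]]
wrist_force: [-0.1, -0.0, 0.0]
gripper_width: 0.006
```

```bash
python3 -c "
from h import *
fst()"
```

```text
t2.80 fix mm [  0.7 -62.3] z 65.1 yaw 0.2445 F fix [-0.2  0. ] 0.0 g 0.006
```

Request:
{"name": "step_arm", "arguments": {
  "moves": [
    [[0,0,0,0,0,0.1,0],[0,0,0,0,0,0.2,0],[0,0,0,0,0,0.3,0],[0,0,0,0,0,0.4,0],[0,0,0,0,0,0.4,0]]
  ]
}}

```text
time_s: 3.22
tcp_pos: [0.5856, -0.1295, 0.0653]
ee_rot: [[0.97, 0.0, -0.242], [0.242, 0.0, 0.97], [0.0, -1.0, 0.0]]
wrist_force: [0.2, -0.5, 0.4]
gripper_width: 0.005
```

```bash
python3 -c "
from h import *
fst()"
```

```text
t3.22 fix mm [  0.8 -58.2] z 65.3 yaw 0.2444 F fix [ 0.  -0.6] 0.4 g 0.005
```

Request:
{"name": "step_arm", "arguments": {
  "moves": [
    [[0,0,0,0,0,0.1,0],[0,0,0,0,0,0.2,0],[0,0,0,0,0,0.3,0],[0,0,0,0,0,0.4,0],[0,0,0,0,0,0.4,0]]
  ]
}}

```text
time_s: 3.63
tcp_pos: [0.5848, -0.1261, 0.0653]
ee_rot: [[0.97, 0.0, -0.242], [0.242, -0.001, 0.97], [0.0, -1.0, -0.001]]
wrist_force: [0.9, -2.5, -0.6]
gripper_width: 0.004
```

```bash
python3 -c "
from h import *
fst(); cap('wrist','w2.png',(200,130,512,340),2.5)"
```

```text
t3.63 fix mm [  0.8 -54.8] z 65.3 yaw 0.2446 F fix [ 0.3 -2.6] -0.6 g 0.004
```

View pics/w2.png

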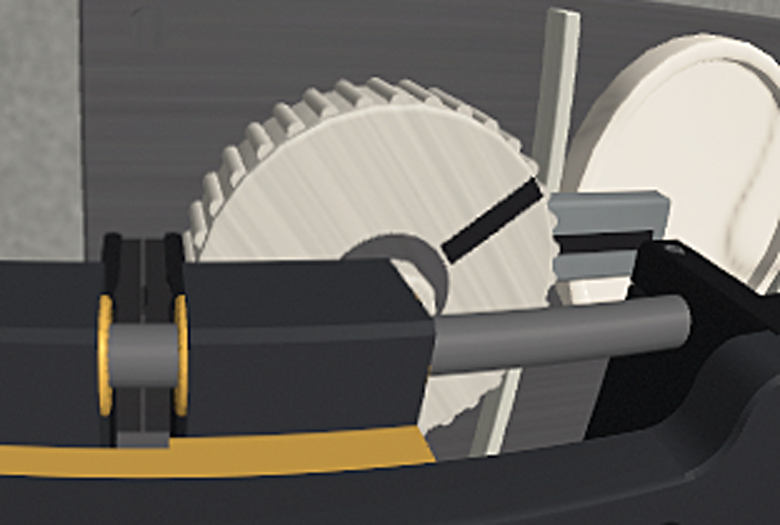

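```bash
cat > path.py <<'E'
import numpy as np,sys
def pt(s,R=45.,hx=9.5,hy=7.):
    # s from bottom centre, ccw
    segs=[('l',hx),('a',R*np.pi/2),('l',2*hy),('a',R*np.pi/2),('l',2*hx),('a',R*np.pi/2),('l',2*hy),('a',R*np.pi/2),('l',hx)]
    P=sum(l for _,l in segs); s=s%P
    starts=[(0,-R-hy),None,(R+hx,-hy),None,(hx,R+hy),None,(-R-hx,hy),None,(-hx,-R-hy)]
    dirs=[(1,0),None,(0,1),None,(-1,0),None,(0,-1),None,(1,0)]
    cen=[None,(hx,-hy),None,(hx,hy),None,(-hx,hy),None,(-hx,-hy),None]
    a0=-np.pi/2
    for i,(k,l) in enumerate(segs):
        if s<=l:
            if k=='l': return np.array(starts[i])+s*np.array(dirs[i])
            a=-np.pi/2+(i//2)*np.pi/2+s/R; return np.array(cen[i])+R*np.array([np.cos(a),np.sin(a)])
        s-=l
def calls(c0,s0,n,step=7.,R=45.,dz=0):
    c=np.array(c0,float); s=s0
    for k in range(n):
        rows=[]
        for i in range(5):
            s+=step; d=np.round((pt(s,R)-c)/10,2); rows.append([0,0,0,float(d[0]),round(dz*(i+1)/5,2),float(d[1]),0])
        c=c+np.array(rows[-1])[[3,5]]*10
        print("call",rows,"\n  end",np.round(c,1),"s",s)
E
python3 -c "
from path import *
calls((0.8,-54.2),0,11)"
```

```text
call [[0, 0, 0, 0.62, 0.0, 0.22, 0], [0, 0, 0, 1.32, 0.0, 0.24, 0], [0, 0, 0, 2.01, 0.0, 0.37, 0], [0, 0, 0, 2.67, 0.0, 0.59, 0], [0, 0, 0, 3.29, 0.0, 0.92, 0]] 
  end [ 33.7 -45. ] s 35.0
call [[0, 0, 0, 0.55, 0.0, 0.42, 0], [0, 0, 0, 1.04, 0.0, 0.93, 0], [0, 0, 0, 1.45, 0.0, 1.5, 0], [0, 0, 0, 1.76, 0.0, 2.12, 0], [0, 0, 0, 1.97, 0.0, 2.79, 0]] 
  end [ 53.4 -17.1] s 70.0
call [[0, 0, 0, 0.1, 0.0, 0.69, 0], [0, 0, 0, 0.11, 0.0, 1.39, 0], [0, 0, 0, 0.11, 0.0, 2.09, 0], [0, 0, 0, 0.09, 0.0, 2.79, 0], [0, 0, 0, -0.02, 0.0, 3.48, 0]] 
  end [53.2 17.7] s 105.0
call [[0, 0, 0, -0.22, 0.0, 0.67, 0], [0, 0, 0, -0.54, 0.0, 1.29, 0], [0, 0, 0, -0.95, 0.0, 1.85, 0], [0, 0, 0, -1.44, 0.0, 2.35, 0], [0, 0, 0, -2.01, 0.0, 2.76, 0]] 
  end [33.1 45.3] s 140.0
call [[0, 0, 0, -0.62, 0.0, 0.32, 0], [0, 0, 0, -1.28, 0.0, 0.54, 0], [0, 0, 0, -1.97, 0.0, 0.65, 0], [0, 0, 0, -2.67, 0.0, 0.67, 0], [0, 0, 0, -3.37, 0.0, 0.67, 0]] 
  end [-0.6 52. ] s 175.0
call [[0, 0, 0, -0.7, 0.0, 0.0, 0], [0, 0, 0, -1.4, 0.0, -0.03, 0], [0, 0, 0, -2.09, 0.0, -0.16, 0], [0, 0, 0, -2.75, 0.0, -0.4, 0], [0, 0, 0, -3.36,
[... 321 characters left out ...]
0, 0, -0.1, 0.0, -2.09, 0], [0, 0, 0, -0.08, 0.0, -2.79, 0], [0, 0, 0, 0.04, 0.0, -3.48, 0]] 
  end [-53.1 -18.3] s 280.0
call [[0, 0, 0, 0.23, 0.0, -0.66, 0], [0, 0, 0, 0.56, 0.0, -1.28, 0], [0, 0, 0, 0.98, 0.0, -1.84, 0], [0, 0, 0, 1.48, 0.0, -2.33, 0], [0, 0, 0, 2.05, 0.0, -2.73, 0]] 
  end [-32.6 -45.6] s 315.0
call [[0, 0, 0, 0.63, 0.0, -0.31, 0], [0, 0, 0, 1.29, 0.0, -0.52, 0], [0, 0, 0, 1.99, 0.0, -0.63, 0], [0, 0, 0, 2.69, 0.0, -0.64, 0], [0, 0, 0, 3.39, 0.0, -0.64, 0]] 
  end [  1.3 -52. ] s 350.0
call [[0, 0, 0, 0.7, 0.0, -0.0, 0], [0, 0, 0, 1.39, 0.0, 0.04, 0], [0, 0, 0, 2.08, 0.0, 0.18, 0], [0, 0, 0, 2.73, 0.0, 0.43, 0], [0, 0, 0, 3.34, 0.0, 0.77, 0]] 
  end [ 34.7 -44.3] s 385.0
```

Request:
{"name": "step_arm", "arguments": {
  "moves": [
    [[0,0,0,0.6,0,0.2,0],[0,0,0,1.3,0,0.25,0],[0,0,0,2.0,0,0.35,0],[0,0,0,2.65,0,0.6,0],[0,0,0,3.3,0,0.9,0]]
  ]
}}

```text
time_s: 4.1
tcp_pos: [0.6158, -0.1104, 0.0657]
ee_rot: [[0.97, 0.002, -0.242], [0.242, -0.002, 0.97], [0.002, -1.0, -0.002]]
wrist_force: [0.5, -4.3, 0.5]
gripper_width: 0.005
```

```bash
python3 -c "
from h import *
fst(); cap('wrist','w3.png',(200,130,512,340),2.5)"
```

```text
t4.10 fix mm [ 34.7 -47. ] z 65.7 yaw 0.2441 F fix [-0.6 -4.3] 0.5 g 0.005
```

View pics/w3.png

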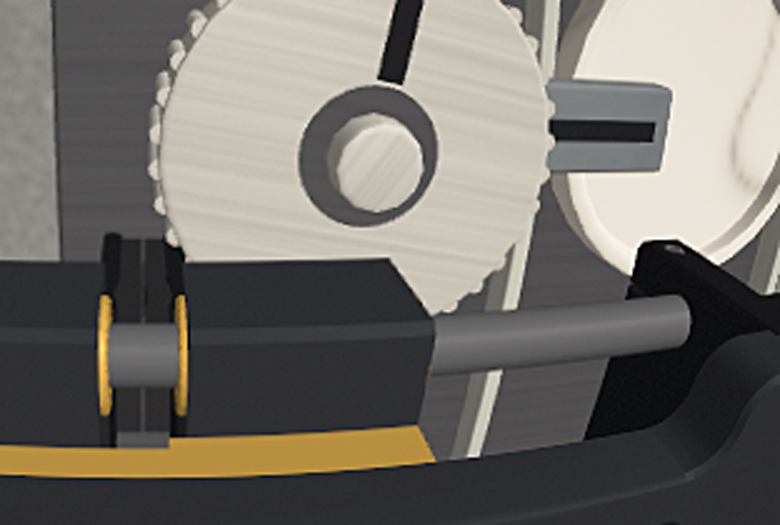

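Request:
{"name": "step_arm", "arguments": {
  "moves": [
    [[0,0,0,0.55,0,0.4,0],[0,0,0,1.05,0,0.95,0],[0,0,0,1.45,0,1.5,0],[0,0,0,1.75,0,2.1,0],[0,0,0,1.95,0,2.8,0]]
  ]
}}

```text
time_s: 4.57
tcp_pos: [0.6304, -0.0772, 0.0665]
ee_rot: [[0.97, 0.009, -0.242], [0.242, -0.0, 0.97], [0.008, -1.0, -0.002]]
wrist_force: [5.3, -2.2, -0.1]
gripper_width: 0.003
```

Request:
{"name": "step_arm", "arguments": {
  "moves": [
    [[0,0,0,0.1,0,0.7,0],[0,0,0,0.1,0,1.4,0],[0,0,0,0.1,0,2.1,0],[0,0,0,0.1,0,2.8,0],[0,0,0,0,0,3.5,0]]
  ]
}}

```text
time_s: 4.98
tcp_pos: [0.6235, -0.0416, 0.0671]
ee_rot: [[0.97, 0.013, -0.243], [0.243, 0.002, 0.97], [0.013, -1.0, -0.001]]
wrist_force: [7.0, 1.3, -0.5]
gripper_width: 0.007
```

```bash
python3 -c "
from h import *
fst(); cap('wrist','w4.png',(100,0,512,340),1.8)"
```

```text
t4.98 fix mm [58.8 17.9] z 67.1 yaw 0.2459 F fix [ 7.1 -0.4] -0.5 g 0.007
```

View pics/w4.png

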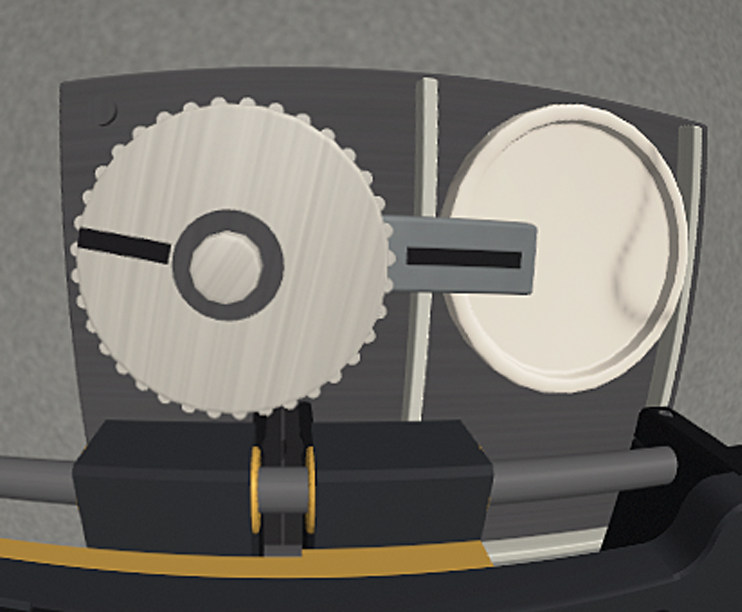

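Request:
{"name": "step_arm", "arguments": {
  "moves": [
    [[0,0,0,-0.2,0,0.65,0],[0,0,0,-0.55,0,1.3,0],[0,0,0,-0.95,0,1.85,0],[0,0,0,-1.45,0,2.35,0],[0,0,0,-2.0,0,2.75,0]]
  ]
}}

```text
time_s: 5.45
tcp_pos: [0.5976, -0.0179, 0.0674]
ee_rot: [[0.97, 0.014, -0.244], [0.244, 0.004, 0.97], [0.015, -1.0, 0.001]]
wrist_force: [6.2, 8.8, 1.6]
gripper_width: 0.007
```

Request:
{"name": "step_arm", "arguments": {
  "moves": [
    [[0,0,0,-0.6,0,0.3,0],[0,0,0,-1.3,0,0.55,0],[0,0,0,-1.95,0,0.65,0],[0,0,0,-2.65,0,0.65,0],[0,0,0,-3.35,0,0.65,0]]
  ]
}}

```text
time_s: 5.87
tcp_pos: [0.5621, -0.0158, 0.0676]
ee_rot: [[0.97, 0.012, -0.243], [0.243, 0.01, 0.97], [0.014, -1.0, 0.007]]
wrist_force: [-3.6, 27.4, 10.7]
gripper_width: 0.003
```

Request:
{"name": "step_arm", "arguments": {
  "moves": [
    [[0,0,0,-0.7,0,0,0],[0,0,0,-1.4,0,0,0],[0,0,0,-2.1,0,-0.15,0],[0,0,0,-2.75,0,-0.4,0],[0,0,0,-3.35,0,-0.75,0]]
  ]
}}

```text
time_s: 6.28
tcp_pos: [0.5251, -0.0348, 0.0665]
ee_rot: [[0.97, -0.003, -0.243], [0.243, 0.004, 0.97], [-0.002, -1.0, 0.004]]
wrist_force: [-9.0, 10.6, 10.8]
gripper_width: 0.007
```

```bash
python3 -c "
from h import *
fst(); cap('wrist','w5.png',(0,0,512,384),1.5)"
```

```text
t6.28 fix mm [-35.   48.3] z 66.5 yaw 0.2458 F fix [-6.1 12.5] 10.8 g 0.007
```

View pics/w5.png

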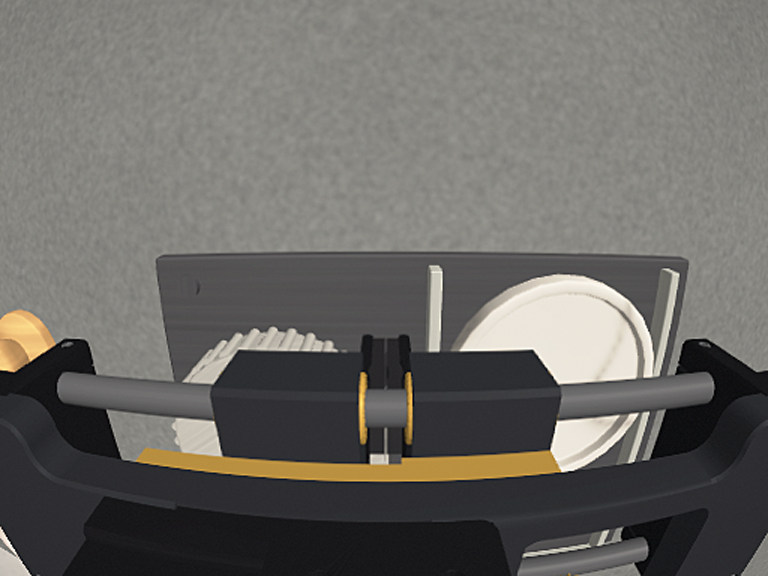

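Request:
{"name": "step_arm", "arguments": {
  "moves": [
    [[0,0,0,-0.55,0,-0.4,0],[0,0,0,-1.0,-0.1,-0.9,0],[0,0,0,-1.4,-0.1,-1.5,0],[0,0,0,-1.75,-0.1,-2.15,0],[0,0,0,-1.95,-0.1,-2.8,0]]
  ]
}}

```text
time_s: 6.75
tcp_pos: [0.5131, -0.0703, 0.0658]
ee_rot: [[0.97, -0.004, -0.242], [0.242, 0.001, 0.97], [-0.003, -1.0, 0.002]]
wrist_force: [-2.1, 2.3, -0.4]
gripper_width: 0.006
```

Request:
{"name": "step_arm", "arguments": {
  "moves": [
    [[0,0,0,-0.1,0,-0.7,0],[0,0,0,-0.1,-0.1,-1.4,0],[0,0,0,-0.1,-0.1,-2.1,0],[0,0,0,-0.1,-0.1,-2.8,0],[0,0,0,0.05,-0.1,-3.5,0]]
  ]
}}

```text
time_s: 7.17
tcp_pos: [0.5225, -0.1054, 0.0664]
ee_rot: [[0.971, -0.004, -0.241], [0.241, -0.0, 0.971], [-0.004, -1.0, 0.001]]
wrist_force: [-4.3, 0.3, -2.0]
gripper_width: -0.0
```

Request:
{"name": "step_arm", "arguments": {
  "moves": [
    [[0,0,0,0.25,0,-0.65,0],[0,0,0,0.55,-0.1,-1.3,0],[0,0,0,1.0,-0.1,-1.85,0],[0,0,0,1.5,-0.1,-2.35,0],[0,0,0,2.05,-0.1,-2.75,0]]
  ]
}}

```text
time_s: 7.58
tcp_pos: [0.552, -0.1267, 0.0684]
ee_rot: [[0.97, 0.001, -0.242], [0.242, -0.0, 0.97], [0.001, -1.0, -0.001]]
wrist_force: [-2.2, -0.1, -1.4]
gripper_width: -0.001
```

```bash
python3 -c "
from h import *
fst(); cap('wrist','w6.png',(0,0,512,384),1.5)"
```

```text
t7.58 fix mm [-31.2 -47.4] z 68.4 yaw 0.2442 F fix [-2.2  0.5] -1.4 g -0.001
```

View pics/w6.png

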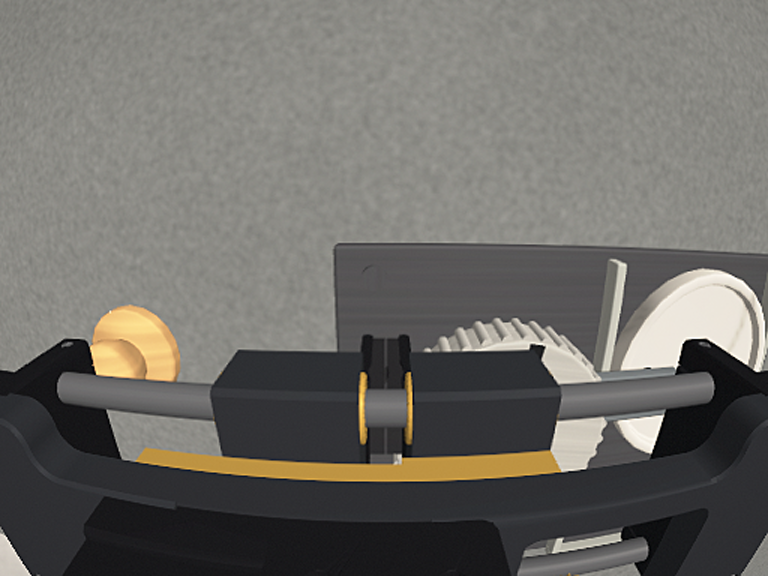

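Request:
{"name": "step_arm", "arguments": {
  "moves": [
    [[0,0,0,0.6,0,-0.2,0],[0,0,0,1.3,0,-0.4,0],[0,0,0,2.0,0,-0.45,0],[0,0,0,2.65,0,-0.45,0],[0,0,0,3.35,0,-0.45,0]]
  ]
}}

```text
time_s: 8.05
tcp_pos: [0.587, -0.125, 0.0692]
ee_rot: [[0.97, 0.005, -0.243], [0.243, -0.004, 0.97], [0.004, -1.0, -0.005]]
wrist_force: [1.4, -12.3, -2.8]
gripper_width: 0.002
```

```bash
cat >> h.py <<'E'
def wunproj(c,u,v,z):
    f=foc(c); a=np.array([u-c["cx"],v-c["cy"]]); rr=np.hypot(*a); th=rr/f
    d=np.array([*(a/max(rr,1e-9)*np.sin(th)),np.cos(th)]); M=np.array(c["cam_to_world"]); d=M[:3,:3]@d;o=M[:3,3]
    return o+d*(z-o[2])/d[2]
E
python3 -c "
from h import *
fst(); c=cap('wrist','w7.png',(200,130,512,340),2.5); import pickle; pickle.dump(c,open('c7.pkl','wb'))"
```

```text
t8.05 fix mm [  3.1 -54.2] z 69.2 yaw 0.2452 F fix [ -1.7 -12.3] -2.8 g 0.002
```

View pics/w7.png

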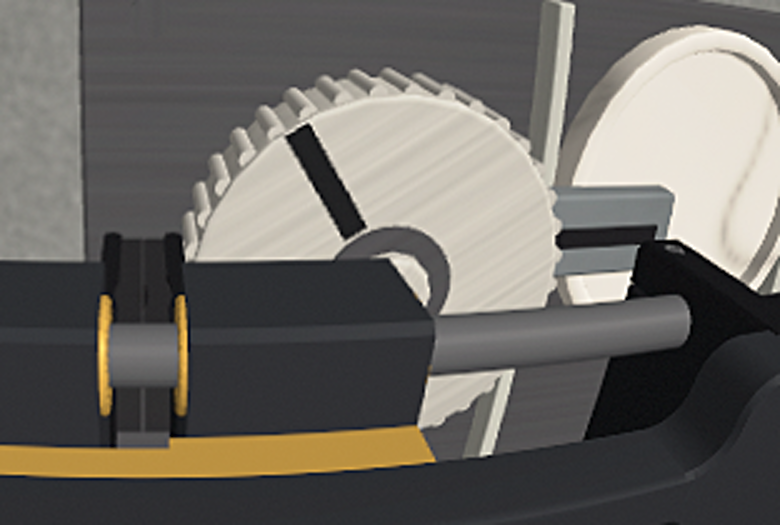

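```bash
python3 -c "
from h import *
import pickle; c=pickle.load(open('c7.pkl','rb'))
a,b=[wunproj(c,200+(X+.5)/2.5-.5,130+(Y+.5)/2.5-.5,.071)[:2] for X,Y in [(354,235),(299,130)]]
for p in (a,b): q=tofix(p); print(q*1000, np.degrees(np.arctan2(-q[0],q[1])))
v=RF.T@(b-a); print(np.degrees(np.arctan2(-v[0],v[1])))
from path import *
calls((1.3,-50.7),350,8,R=45)
"
```

```text
[-12.79939245  -6.76187681] 117.84734597389573
[-36.80362045 -21.05694495] 119.77574260088424
120.77476824124466
call [[0, 0, 0, 0.7, 0.0, -0.13, 0], [0, 0, 0, 1.39, 0.0, -0.09, 0], [0, 0, 0, 2.08, 0.0, 0.05, 0], [0, 0, 0, 2.73, 0.0, 0.3, 0], [0, 0, 0, 3.34, 0.0, 0.64, 0]] 
  end [ 34.7 -44.3] s 385.0
call [[0, 0, 0, 0.55, 0.0, 0.44, 0], [0, 0, 0, 1.02, 0.0, 0.95, 0], [0, 0, 0, 1.41, 0.0, 1.54, 0], [0, 0, 0, 1.7, 0.0, 2.17, 0], [0, 0, 0, 1.89, 0.0, 2.84, 0]] 
  end [ 53.6 -15.9] s 420.0
call [[0, 0, 0, 0.09, 0.0, 0.7, 0], [0, 0, 0, 0.09, 0.0, 1.4, 0], [0, 0, 0, 0.09, 0.0, 2.1, 0], [0, 0, 0, 0.06, 0.0, 2.8, 0], [0, 0, 0, -0.07, 0.0, 3.48, 0]] 
  end [52.9 18.9] s 455.0
call [[0, 0, 0, -0.24, 0.0, 0.66, 0], [0, 0, 0, -0.57, 0.0, 1.27, 0], [0, 0, 0, -1.0, 0.0, 1.83, 0], [0, 0, 0, -1.51, 0.0, 2.31, 0], [0, 0, 0, -2.09, 0.0, 2.7, 0]] 
  end [32.  45.9] s 490.0
call [[0, 0, 0, -0.63, 0.0, 0.31, 0], [0, 0, 0, -1.3, 0.0, 0.51, 0], [0, 0, 0, -1.99, 0.0, 0.6, 0], [0, 0, 0, -2.69, 0.0, 0.61, 0], [0, 0, 0, -3.39, 0.0, 0.61, 0]] 
  end [-1.9 52. ] s 525.0
call [[0, 0, 0, -0.7, 0.0, 0.0, 0], [0, 0, 0, -1.4, 0.0, -0.05, 0], [0, 0, 0, -2.08, 0.0, -0.2, 0], [0, 0, 0, -2.73, 0.0, -0.45, 0], [0, 0, 0, -3.33, 0.0, -0.81, 0]] 
  end [-35.2  43.9] s 560.0
call [[0, 0, 0, -0.54, 0.0, -0.44, 0], [0, 0, 0, -1.01, 0.0, -0.96, 0], [0, 0, 0, -1.39, 0.0, -1.55, 0], [0, 0, 0, -1.67, 0.0, -2.19, 0], [0, 0, 0, -1.85, 0.0, -2.86, 0]] 
  end [-53.7  15.3] s 595.0
call [[0, 0, 0, -0.08, 0.0, -0.7, 0], [0, 0, 0, -0.08, 0.0, -1.4, 0], [0, 0, 0, -0.08, 0.0, -2.1, 0], [0, 0, 0, -0.04, 0.0, -2.8, 0], [0, 0, 0, 0.1, 0.0, -3.48, 0]] 
  end [-52.7 -19.5] s 630.0
```

Request:
{"name": "step_arm", "arguments": {
  "moves": [
    [[0,0,0,0.7,0,0,0],[0,0,0,1.4,0,0,0],[0,0,0,2.1,0,0.1,0],[0,0,0,2.75,0,0.35,0],[0,0,0,3.35,0,0.65,0]]
  ]
}}

```text
time_s: 8.52
tcp_pos: [0.6182, -0.1078, 0.0696]
ee_rot: [[0.97, 0.005, -0.243], [0.243, -0.001, 0.97], [0.005, -1.0, -0.002]]
wrist_force: [1.3, -4.4, 2.2]
gripper_width: 0.002
```

Request:
{"name": "step_arm", "arguments": {
  "moves": [
    [[0,0,0,0.55,0,0.45,0],[0,0,0,1.0,0,0.95,0],[0,0,0,1.4,0,1.55,0],[0,0,0,1.7,0,2.15,0],[0,0,0,1.9,0,2.85,0]]
  ]
}}

```text
time_s: 8.93
tcp_pos: [0.6305, -0.0743, 0.0697]
ee_rot: [[0.97, 0.008, -0.243], [0.243, 0.0, 0.97], [0.008, -1.0, -0.002]]
wrist_force: [4.7, -2.5, 1.2]
gripper_width: 0.007
```

Request:
{"name": "step_arm", "arguments": {
  "moves": [
    [[0,0,0,0.1,0,0.7,0],[0,0,0,0.1,0,1.4,0],[0,0,0,0.1,0,2.1,0],[0,0,0,0.05,0,2.8,0],[0,0,0,-0.05,0,3.5,0]]
  ]
}}

```text
time_s: 9.35
tcp_pos: [0.6225, -0.0393, 0.0701]
ee_rot: [[0.97, 0.011, -0.244], [0.244, 0.002, 0.97], [0.011, -1.0, -0.001]]
wrist_force: [6.4, 0.8, 1.8]
gripper_width: 0.004
```

```bash
python3 -c "
from h import *
fst(); c=cap('wrist','w8.png',(100,0,512,340),1.8); import pickle; pickle.dump(c,open('c8.pkl','wb'))"
```

```text
t9.35 fix mm [58.4 20.4] z 70.1 yaw 0.2463 F fix [ 6.4 -0.8] 1.8 g 0.004
```

View pics/w8.png

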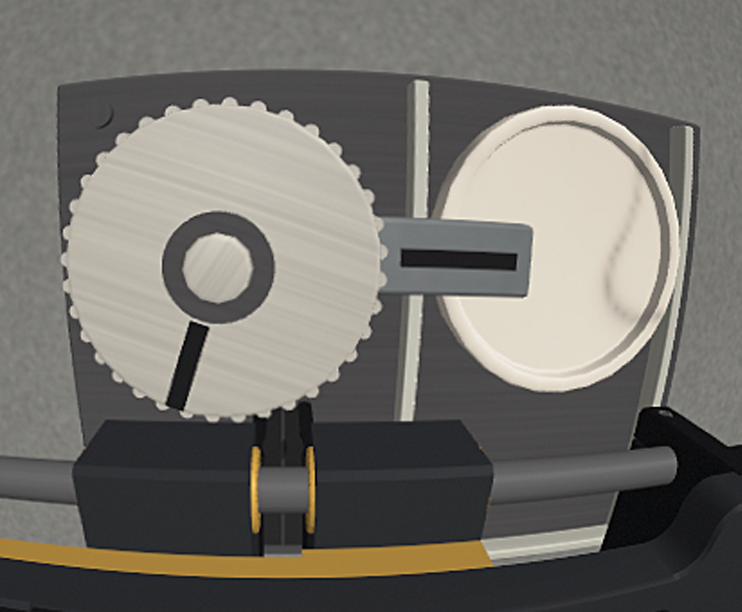

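Request:
{"name": "step_arm", "arguments": {
  "moves": [
    [[0,0,0,-0.25,0,0.65,0],[0,0,0,-0.55,0,1.3,0],[0,0,0,-1.0,-0.1,1.85,0],[0,0,0,-1.5,-0.1,2.35,0],[0,0,0,-2.1,-0.1,2.75,0]]
  ]
}}

```text
time_s: 9.82
tcp_pos: [0.5944, -0.0163, 0.0706]
ee_rot: [[0.97, 0.01, -0.244], [0.244, 0.004, 0.97], [0.01, -1.0, 0.002]]
wrist_force: [5.9, 8.0, 0.8]
gripper_width: 0.005
```

Request:
{"name": "step_arm", "arguments": {
  "moves": [
    [[0,0,0,-0.65,0,0.3,0],[0,0,0,-1.3,0,0.55,0],[0,0,0,-2.0,0,0.7,0],[0,0,0,-2.7,0,0.7,0],[0,0,0,-3.4,0,0.7,0]]
  ]
}}

```text
time_s: 10.23
tcp_pos: [0.558, -0.0162, 0.0708]
ee_rot: [[0.97, 0.007, -0.243], [0.243, 0.006, 0.97], [0.008, -1.0, 0.005]]
wrist_force: [-1.4, 16.3, 6.5]
gripper_width: 0.005
```

Request:
{"name": "step_arm", "arguments": {
  "moves": [
    [[0,0,0,-0.4,0,0.2,0],[0,0,0,0.5,-0.5,2,0],[0,0,0,2.5,-0.5,2,0],[0,0,0,5,-0.5,1.5,0],[0,0,0,7,-0.5,1,0]]
  ]
}}

```text
time_s: 10.65
tcp_pos: [0.6221, 0.0072, 0.0745]
ee_rot: [[0.97, -0.0, -0.244], [0.244, 0.001, 0.97], [-0.0, -1.0, 0.001]]
wrist_force: [-0.2, 0.8, 0.2]
gripper_width: 0.006
```

```bash
python3 -c "
from h import *
fst(); c=cap('wrist','w9.png',(100,0,512,340),1.8); import pickle; pickle.dump(c,open('c9.pkl','wb'))"
```

```text
t10.65 fix mm [69.3 65.6] z 74.5 yaw 0.2461 F fix [-0.   0.8] 0.2 g 0.006
```

View pics/w9.png

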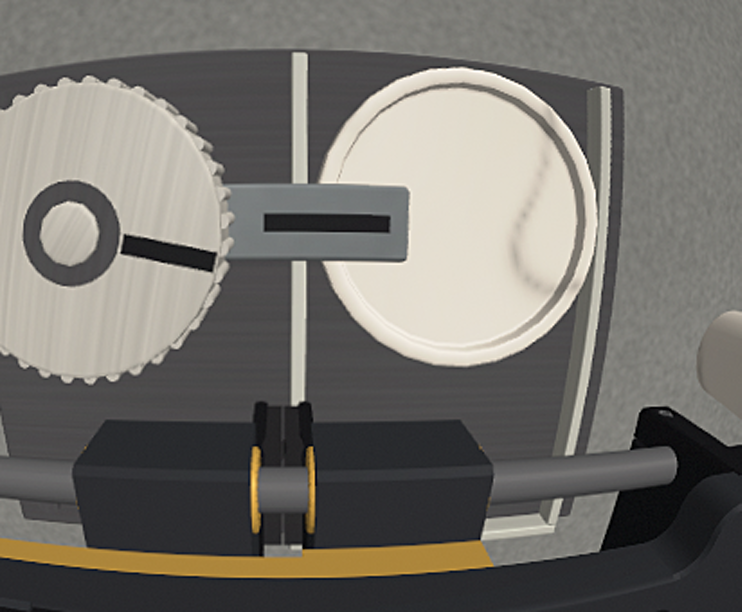

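```bash
python3 -c "
from h import *
import pickle; c=pickle.load(open('c9.pkl','rb'))
f=lambda X,Y,z: wunproj(c,100+(X+.5)/1.8-.5,0+(Y+.5)/1.8-.5,z)[:2]
a,b=f(122,244,.0737),f(215,262,.0737)
s0,s1=f(265,222,.048),f(389,224,.048)
for v in (b-a,s1-s0): v=RF.T@v; print(np.arctan2(-v[0],v[1]),np.hypot(*v))
print(tofix(a)*1000,tofix(b)*1000,tofix(s0)*1000,tofix(s1)*1000)"
```

```text
-0.21075160061047157 0.02809655287846762
-0.0009744279402984658 0.04127373146666734
[ 4.93690877 19.08314576] [10.81456517 46.55803318] [ 0.86199882 60.11058947] [  0.90221709 101.38430135]
```

Request:
{"name": "step_arm", "arguments": {
  "moves": [
    [[0,0,0,0,0,-2,0],[0,0,0,0,0.2,-4.5,0],[0,0,0,-0.3,0.4,-7,0],[0,0,0,-0.3,0.4,-7,0],[0,0,0,-0.3,0.4,-7,0]]
  ]
}}

```text
time_s: 11.12
tcp_pos: [0.6347, -0.0637, 0.0695]
ee_rot: [[0.971, -0.002, -0.24], [0.24, 0.001, 0.971], [-0.002, -1.0, 0.001]]
wrist_force: [-0.1, -0.1, -0.4]
gripper_width: 0.007
```

Request:
{"name": "step_arm", "arguments": {
  "moves": [
    [[0,0,0,-0.7,0,0,0],[0,0,0,-1.2,0,0,0],[0,0,0,-1.2,0,0.5,0],[0,0,0,-1.2,0,1.0,0],[0,0,0,-0.2,0,1.1,0]]
  ]
}}

```text
time_s: 11.53
tcp_pos: [0.6312, -0.0514, 0.0709]
ee_rot: [[0.97, 0.003, -0.244], [0.244, 0.001, 0.97], [0.003, -1.0, 0.0]]
wrist_force: [-1.1, 0.1, -1.2]
gripper_width: 0.006
```

```bash
python3 -c "
from h import *
fst(); c=cap('wrist','w10.png',(100,0,512,340),1.8); import pickle; pickle.dump(c,open('c10.pkl','wb'))"
```

```text
t11.53 fix mm [63.9  6.6] z 70.9 yaw 0.246 F fix [-1.   0.3] -1.2 g 0.006
```

View pics/w10.png

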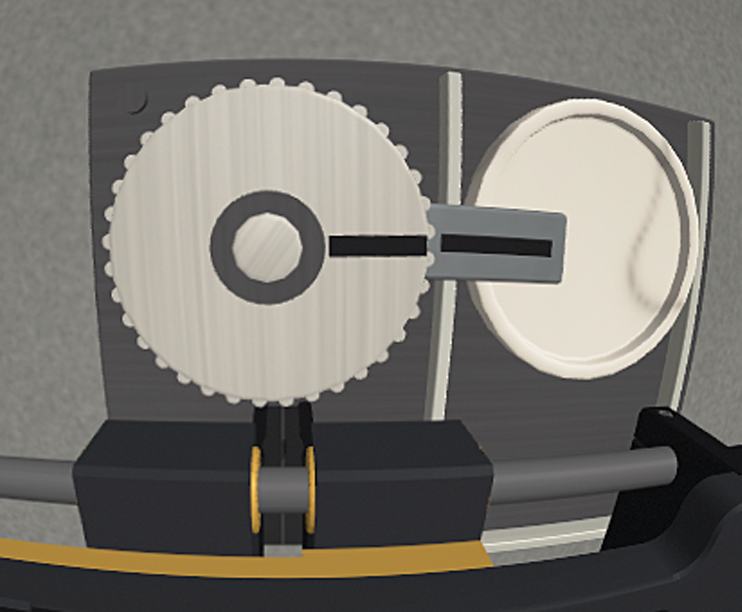

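Request:
{"name": "step_arm", "arguments": {
  "moves": [
    [[0,0,0,0.3,-3.5,0,0],[0,0,0,0,-6.5,0.5,0],[0,0,0,-2.5,-7,2.5,0],[0,0,0,-5,-7,4.5,0],[0,0,0,-7.5,-7,6.5,0]]
  ]
}}

```text
time_s: 12.0
tcp_pos: [0.5406, -0.0077, 0.1407]
ee_rot: [[0.97, -0.001, -0.242], [0.242, 0.001, 0.97], [-0.0, -1.0, 0.001]]
wrist_force: [0.3, 0.0, -1.2]
gripper_width: 0.006
```

Request:
{"name": "step_arm", "arguments": {
  "moves": [
    [[0,0,0,-3,0,2.3,0],[0,0,0,-6,0,4.6,0],[0,0,0,-8.5,0,6.3,0],[0,0,0,-8.5,0,6.3,0],[0,0,0,-8.5,0,6.3,0]]
  ]
}}

```text
time_s: 12.42
tcp_pos: [0.4427, 0.0326, 0.1407]
ee_rot: [[0.97, -0.001, -0.245], [0.245, 0.0, 0.97], [-0.001, -1.0, 0.0]]
wrist_force: [1.1, -0.7, 0.9]
gripper_width: 0.002
```

```bash
python3 -c "
from h import *
fst()"
```

```text
t12.42 fix mm [-98.7 133.6] z 140.7 yaw 0.2472 F fix [ 0.9 -0.9] 0.9 g 0.002
```

Descend to TCP z ≈ 0.031 (tip ≈ 0.020).

Request:
{"name": "step_arm", "arguments": {
  "moves": [
    [[0,0,0,0,3.5,0,0],[0,0,0,0,7,0,0],[0,0,0,0.2,10,0.15,0],[0,0,0,0.2,10.9,0.15,0],[0,0,0,0.2,10.9,0.15,0]]
  ]
}}

```text
time_s: 12.83
tcp_pos: [0.4451, 0.0332, 0.0286]
ee_rot: [[0.97, -0.006, -0.241], [0.241, -0.003, 0.97], [-0.007, -1.0, -0.001]]
wrist_force: [-0.2, -0.1, -0.5]
gripper_width: 0.004
```

```bash
python3 -c "
from h import *
fst(); cap('wrist','w11.png',None); cap('scene','s11.png',(180,120,360,255))"
```

```text
t12.83 fix mm [-96.2 133.7] z 28.6 yaw 0.2437 F fix [-0.2 -0.1] -0.5 g 0.004
```

View pics/s11.png

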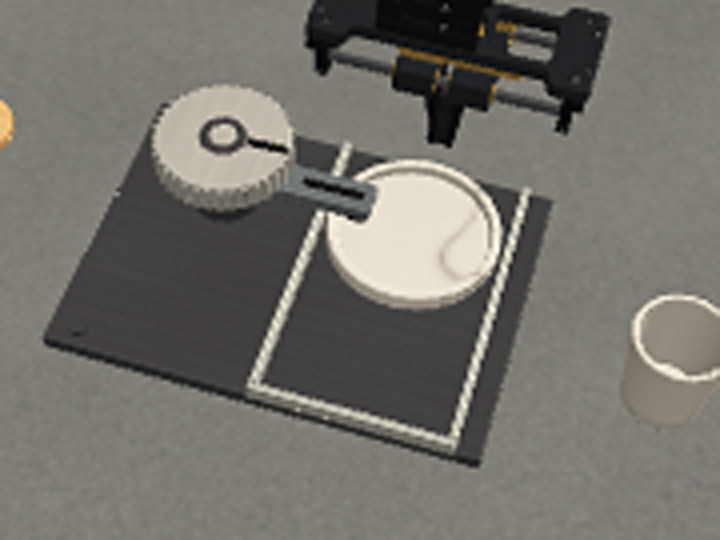

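View pics/w11.png

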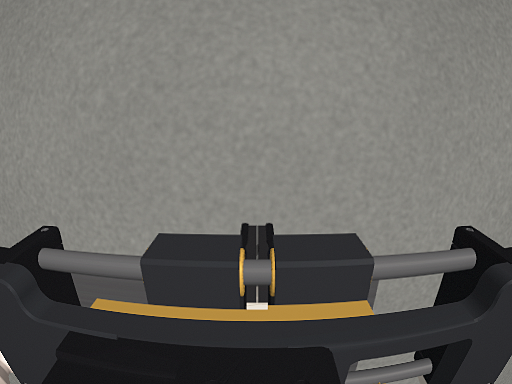

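Request:
{"name": "step_arm", "arguments": {
  "moves": [
    [[0,0.12,0,0,-0.2,0,0],[0,0.24,0,0,-0.2,0,0],[0,0.36,0,0,-0.2,0,0],[0,0.48,0,0,-0.2,0,0],[0,0.6,0,0,-0.2,0,0]]
  ]
}}

```text
time_s: 13.35
tcp_pos: [0.4478, 0.0344, 0.0349]
ee_rot: [[0.935, 0.003, 0.354], [-0.354, 0.001, 0.935], [0.003, -1.0, 0.003]]
wrist_force: [-0.2, 0.1, 0.6]
gripper_width: 0.005
```

Request:
{"name": "step_arm", "arguments": {
  "moves": [
    [[0,0.12,0,0,0,0,0],[0,0.24,0,0,0,0,0],[0,0.36,0,0,0,0,0],[0,0.48,0,0,0,0,0],[0,0.6,0,0,0,0,0]]
  ]
}}

```text
time_s: 13.77
tcp_pos: [0.4478, 0.0345, 0.0349]
ee_rot: [[0.572, 0.004, 0.82], [-0.82, 0.001, 0.572], [0.001, -1.0, 0.004]]
wrist_force: [0.1, -0.3, -0.2]
gripper_width: 0.004
```

Request:
{"name": "step_arm", "arguments": {
  "moves": [
    [[0,0.12,0,0,0,0,0],[0,0.24,0,0,0,0,0],[0,0.37,0,0,0,0,0],[0,0.37,0,0,0,0,0],[0,0.37,0,0,0,0,0]]
  ]
}}

```text
time_s: 14.18
tcp_pos: [0.4533, 0.0088, 0.0276]
ee_rot: [[0.271, -0.012, 0.962], [-0.96, 0.066, 0.272], [-0.067, -0.998, 0.007]]
wrist_force: [-0.5, 0.2, 0.8]
gripper_width: 0.004
```

```bash
python3 -c "
from h import *
s=fst(); R=np.array(s['ee_rot']); print(np.round(RF.T@R[:2],3))"
```

```text
t14.18 fix mm [-94.2 108. ] z 27.6 yaw -1.2953 F fix [-0.4  0.4] 0.8 g 0.004
[[ 0.031  0.005  0.999]
 [-0.997  0.067  0.031]]
```

```bash
python3 -c "
from h import *
s=st(); print(s['joint_velocities'],s['effort'])"
```

```text
14.1833 [0.4533 0.0088 0.0276] [-0.5  0.2  0.8] [  19.    22.   -34.5   -6.9  -33.2 -177.4] 0.004212614443168336
[ 1.61177326 -0.15158829 -1.17286636  1.10185753  0.22071873 -0.0152136 ] [-4.41993931e-01 -3.07325041e+01  1.08747277e+01  2.19492830e+00
 -3.03965493e-02 -6.70703957e-03]
```

Request:
{"name": "step_arm", "arguments": {
  "moves": [
    [[0,-0.12,0,0,-1,0,0],[0,-0.24,0,0,-2,0,0],[0,-0.36,0,0,-3,0,0],[0,-0.48,0,0,-3,0,0],[0,-0.6,0,0,-3,0,0]]
  ]
}}

```text
time_s: 14.6
tcp_pos: [0.4532, 0.0081, 0.058]
ee_rot: [[0.774, -0.011, 0.633], [-0.631, 0.066, 0.773], [-0.05, -0.998, 0.044]]
wrist_force: [-0.6, 0.3, -1.2]
gripper_width: 0.002
```

```bash
python3 -c "
from h import *
s=fst(); st();R=np.array(s['ee_rot']); print(np.round(R,4))"
```

```text
t14.60 fix mm [-94.4 107.3] z 58.0 yaw -0.6844 F fix [-0.6  0.4] -1.2 g 0.002
14.6 [0.4532 0.0081 0.058 ] [-0.6  0.3 -1.2] [  18.9   18.8  -33.2   -6.2  -37.6 -143.3] 0.002214631978721147
[[ 0.7738 -0.0112  0.6333]
 [-0.6314  0.0655  0.7727]
 [-0.0502 -0.9978  0.0436]]
```

```bash
python3 -c "
from h import *
from scipy.spatial.transform import Rotation as Q
R=np.array(r.sense()['ee_rot'])
def T(y): return np.array([[np.cos(y),0,-np.sin(y)],[np.sin(y),0,np.cos(y)],[0,-1,0]])
for y in (-.12,0,1.815): print(y,np.round(Q.from_matrix(R.T@T(y)).as_rotvec(),4))"
```

```text
-0.12 [-0.0567 -0.5653 -0.0365]
0 [-0.0591 -0.6852 -0.0333]
1.815 [-0.0809 -2.4993  0.0337]
```

Request:
{"name": "step_arm", "arguments": {
  "moves": [
    [[-0.0113,-0.113,-0.0073,0,0,0,0],[-0.0227,-0.226,-0.0146,0,0,0,0],[-0.034,-0.339,-0.0219,0,0,0,0],[-0.0454,-0.452,-0.0292,0,0,0,0],[-0.0567,-0.565,-0.0365,0,0,0,0]]
  ]
}}

```text
time_s: 15.02
tcp_pos: [0.4529, 0.0081, 0.0573]
ee_rot: [[0.993, -0.002, 0.12], [-0.12, -0.001, 0.993], [-0.002, -1.0, -0.001]]
wrist_force: [-0.2, -0.4, 0.0]
gripper_width: 0.003
```

Request:
{"name": "step_arm", "arguments": {
  "moves": [
    [[0,-0.12,0,0,0,0,0],[0,-0.24,0,0,0,0,0],[0,-0.36,0,0,0,0,0],[0,-0.48,0,0,0,0,0],[0,-0.6,0,0,0,0,0]]
  ]
}}

```text
time_s: 15.43
tcp_pos: [0.4528, 0.0081, 0.0573]
ee_rot: [[0.887, -0.002, -0.462], [0.462, -0.001, 0.887], [-0.002, -1.0, 0.0]]
wrist_force: [-0.8, -0.5, 0.3]
gripper_width: 0.006
```

Request:
{"name": "step_arm", "arguments": {
  "moves": [
    [[0,-0.12,0,0,0,0,0],[0,-0.24,0,0,0,0,0],[0,-0.36,0,0,0,0,0],[0,-0.48,0,0,0,0,0],[0,-0.6,0,0,0,0,0]]
  ]
}}

```text
time_s: 15.85
tcp_pos: [0.4528, 0.008, 0.0573]
ee_rot: [[0.471, -0.002, -0.882], [0.882, -0.001, 0.471], [-0.001, -1.0, 0.002]]
wrist_force: [-0.6, -0.1, 0.4]
gripper_width: 0.003
```

Request:
{"name": "step_arm", "arguments": {
  "moves": [
    [[0,-0.12,0,0,0,0,0],[0,-0.24,0,0,0,0,0],[0,-0.36,0,0,0,0,0],[0,-0.48,0,0,0,0,0],[0,-0.6,0,0,0,0,0]]
  ]
}}

```text
time_s: 16.27
tcp_pos: [0.4528, 0.008, 0.0573]
ee_rot: [[-0.109, -0.002, -0.994], [0.994, -0.001, -0.109], [-0.0, -1.0, 0.002]]
wrist_force: [-0.2, 0.2, 0.2]
gripper_width: 0.001
```

```bash
python3 -c "
from h import *
from scipy.spatial.transform import Rotation as Q
s=fst(); st();R=np.array(s['ee_rot'])
def T(y): return np.array([[np.cos(y),0,-np.sin(y)],[np.sin(y),0,np.cos(y)],[0,-1,0]])
print(np.round(R,4)); print(np.round(Q.from_matrix(R.T@T(1.815)).as_rotvec(),4))"
```

```text
t16.27 fix mm [-94.9 107.3] z 57.3 yaw 1.6798 F fix [-0.1  0.2] 0.2 g 0.001
16.2667 [0.4528 0.008  0.0573] [-0.2  0.2  0.2] [ 21.7  18.5 -36.   -0.  -35.6 -15.4] 0.0011696903334033157
[[-1.088e-01 -2.100e-03 -9.941e-01]
 [ 9.941e-01 -5.000e-04 -1.088e-01]
 [-3.000e-04 -1.000e+00  2.100e-03]]
[-0.0021 -0.1352 -0.0002]
```

Request:
{"name": "step_arm", "arguments": {
  "moves": [
    [[0,-0.07,0,1.4,0,0.2,0],[0,-0.135,0,2.75,0,0.37,0],[0,-0.135,0,2.75,1.5,0.37,0],[0,-0.135,0,2.75,2.65,0.37,0],[0,-0.135,0,2.75,2.65,0.37,0]]
  ]
}}

```text
time_s: 16.68
tcp_pos: [0.4448, 0.0347, 0.0292]
ee_rot: [[-0.236, -0.006, -0.972], [0.972, -0.002, -0.236], [-0.0, -1.0, 0.006]]
wrist_force: [-0.3, -0.2, -0.2]
gripper_width: 0.001
```

```bash
python3 -c "
from h import *
s=fst(); cap('scene','s12.png',(180,120,360,255))"
```

```text
t16.68 fix mm [-96.1 135.2] z 29.2 yaw 1.8087 F fix [-0.3 -0.2] -0.2 g 0.001
```

View pics/s12.png

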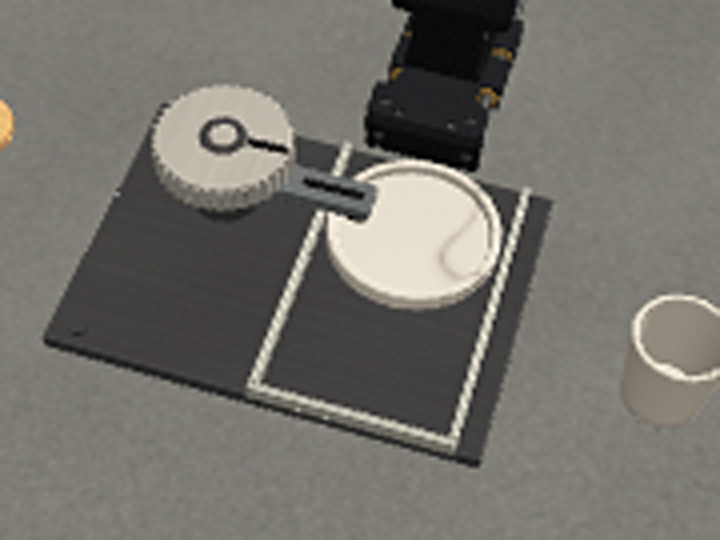

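Request:
{"name": "step_arm", "arguments": {
  "moves": [
    [[0,0,0,0,0,-1.2,0],[0,0,0,0,0,-2.2,0],[0,0,0,0,0,-2.8,0],[0,0,0,0,0,-3.3,0],[0,0,0,0,0,-3.8,0]]
  ]
}}

```text
time_s: 17.15
tcp_pos: [0.481, 0.0424, 0.0298]
ee_rot: [[-0.233, -0.008, -0.973], [0.973, -0.002, -0.233], [-0.0, -1.0, 0.009]]
wrist_force: [-6.1, -2.0, 4.2]
gripper_width: 0.006
```

```bash
python3 -c "
from h import *
s=fst(); cap('scene','s13.png',(180,120,360,255))"
```

```text
t17.15 fix mm [-59.2 133.9] z 29.8 yaw 1.8055 F fix [-6.4 -0.5] 4.2 g 0.006
```

View pics/s13.png

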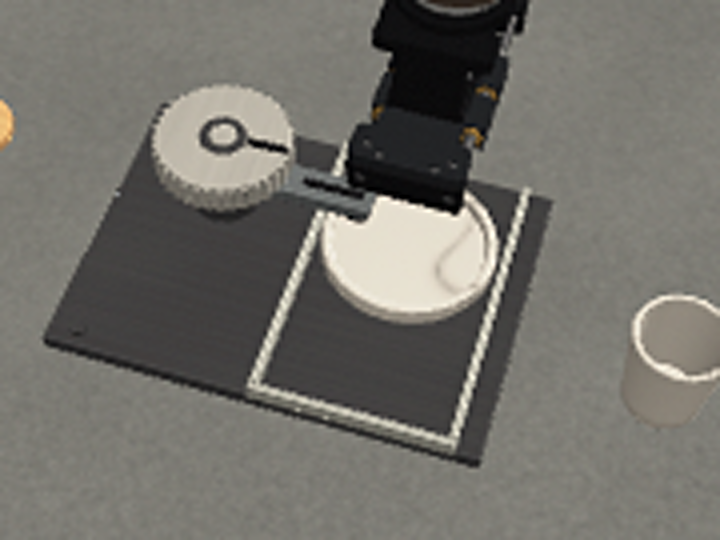

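Request:
{"name": "step_arm", "arguments": {
  "moves": [
    [[0,0,0,0,0,-0.6,0],[0,0,0,0.05,0,-1.2,0],[0,0,0,0.1,0,-1.8,0],[0,0,0,0.1,0,-2.4,0],[0,0,0,0.1,0,-3.0,0]]
  ]
}}

```text
time_s: 17.62
tcp_pos: [0.5122, 0.0513, 0.0298]
ee_rot: [[-0.233, -0.004, -0.972], [0.972, -0.0, -0.233], [0.001, -1.0, 0.004]]
wrist_force: [-3.3, -1.8, 2.6]
gripper_width: 0.012
```

```bash
python3 -c "
from h import *
s=fst(); cap('scene','s14.png',(180,120,360,255))"
```

```text
t17.62 fix mm [-26.8 135. ] z 29.8 yaw 1.8061 F fix [-3.6 -1. ] 2.6 g 0.012
```

View pics/s14.png

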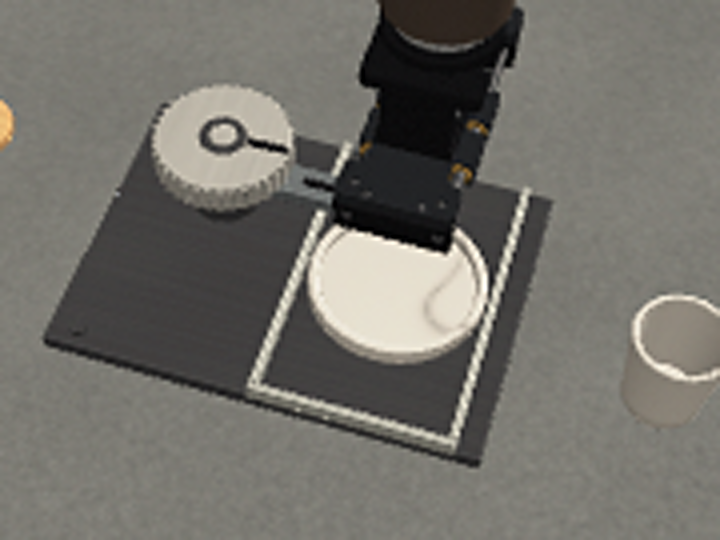

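Request:
{"name": "step_arm", "arguments": {
  "moves": [
    [[0,0,0,0,0,-0.6,0],[0,0,0,0,0,-1.2,0],[0,0,0,0,0,-1.8,0],[0,0,0,0,0,-2.4,0],[0,0,0,0,0,-3.0,0]]
  ]
}}

```text
time_s: 18.08
tcp_pos: [0.5415, 0.0584, 0.0296]
ee_rot: [[-0.233, -0.004, -0.972], [0.972, -0.0, -0.233], [0.001, -1.0, 0.004]]
wrist_force: [-3.4, -1.0, 2.7]
gripper_width: 0.006
```

Request:
{"name": "step_arm", "arguments": {
  "moves": [
    [[0,0,0,0,0,-0.5,0],[0,0,0,0,0,-0.9,0],[0,0,0,0,0,-1.2,0],[0,0,0,0,0,-1.4,0],[0,0,0,0,0,-1.5,0]]
  ]
}}

```text
time_s: 18.5
tcp_pos: [0.5541, 0.0612, 0.0294]
ee_rot: [[-0.233, -0.008, -0.972], [0.973, -0.002, -0.233], [0.0, -1.0, 0.008]]
wrist_force: [-9.5, -1.8, 8.0]
gripper_width: 0.005
```

```bash
python3 -c "
from h import *
s=fst(); cap('scene','s15.png',(180,120,360,255))"
```

```text
t18.50 fix mm [ 16.2 134.4] z 29.4 yaw 1.8058 F fix [-9.7  0.5] 8.0 g 0.005
```

View pics/s15.png

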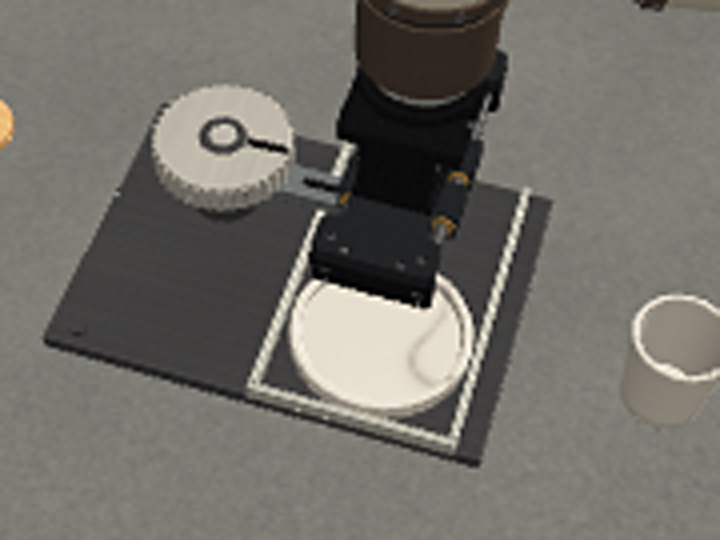

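Request:
{"name": "step_arm", "arguments": {
  "moves": [
    [[0,0,0,0,0,-0.1,0],[0,0,0,0,0,-0.2,0],[0,0,0,0,0,-0.3,0],[0,0,0,0,0,-0.4,0],[0,0,0,0,0,-0.4,0]]
  ]
}}

```text
time_s: 18.97
tcp_pos: [0.5545, 0.0611, 0.0292]
ee_rot: [[-0.232, -0.015, -0.973], [0.973, -0.004, -0.232], [-0.0, -1.0, 0.015]]
wrist_force: [-13.9, -1.1, 11.9]
gripper_width: 0.005
```

```bash
python3 -c "
from h import *
s=fst(); cap('scene','s16.png',(240,150,320,240),7)"
```

```text
t18.97 fix mm [ 16.7 134.2] z 29.2 yaw 1.805 F fix [-13.8   2.3] 11.9 g 0.005
```

View pics/s16.png

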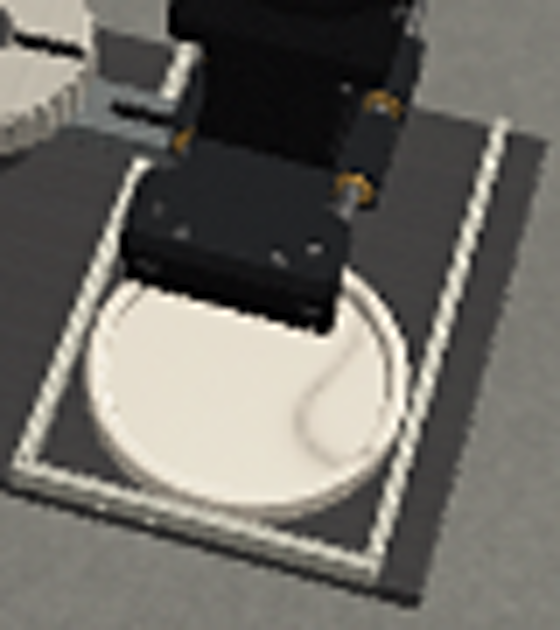

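Request:
{"name": "step_arm", "arguments": {
  "moves": [
    [[0,0,0,0,0,0.3,0],[0,0,0,0,0,0.8,0],[0,0,0,0,0,1.8,0],[0,0,0,0,-1,3.5,0],[0,0,0,0,-3,5.5,0]]
  ]
}}

```text
time_s: 19.43
tcp_pos: [0.507, 0.0505, 0.0584]
ee_rot: [[-0.233, -0.003, -0.972], [0.972, 0.0, -0.233], [0.001, -1.0, 0.003]]
wrist_force: [0.7, 0.5, 0.2]
gripper_width: 0.009
```

Request:
{"name": "step_arm", "arguments": {
  "moves": [
    [[0,0,0,0,-3,2,0],[0,0,0,0,-6,4,0],[0,0,0,0,-9,6,0],[0,0,0,0,-11,8,0],[0,0,0,0,-11,10,0]]
  ]
}}

```text
time_s: 19.85
tcp_pos: [0.4135, 0.0284, 0.1751]
ee_rot: [[-0.235, 0.011, -0.972], [0.972, 0.005, -0.235], [0.002, -1.0, -0.012]]
wrist_force: [0.5, 0.5, -1.3]
gripper_width: 0.01
```

```bash
python3 -c "
from h import *
s=fst(); cap('scene','s17.png'); cap('top','t17.png',(160,125,340,275))"
```

```text
t19.85 fix mm [-128.1  136.6] z 175.1 yaw 1.8079 F fix [0.6 0.4] -1.3 g 0.01
```

View pics/s17.png

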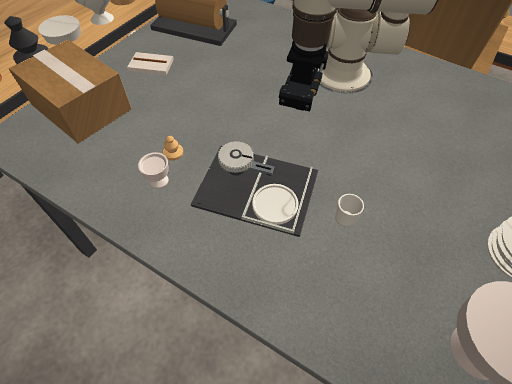

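View pics/t17.png

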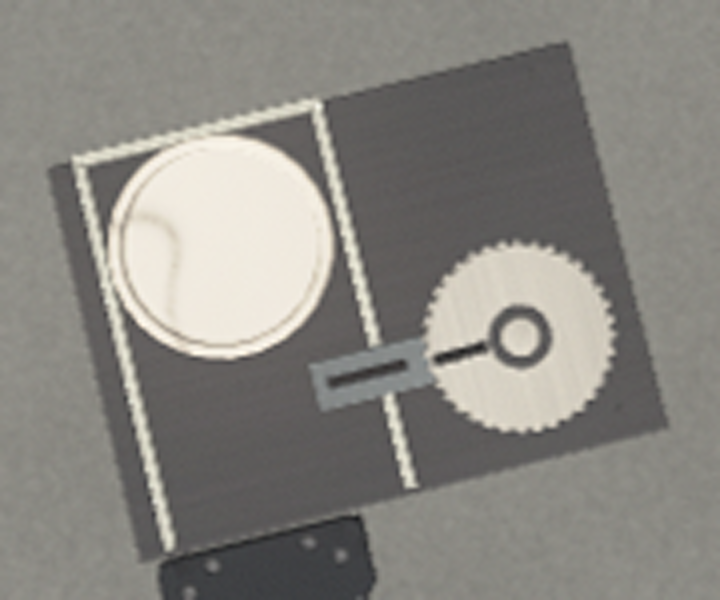

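```bash
python3 -c "
from h import *
c=cap('top')
f=lambda X,Y,z: unproj(c,160+(X+.5)/4-.5,125+(Y+.5)/4-.5,z)
print(tofix(f(221,247,.027))*1000)
v=RF.T@(f(436,360,.074)-f(484,347,.074))[:2]; print(np.arctan2(-v[0],v[1]))
r.finish_job()"
```

```text
[ 83.50472078 136.97174922]
0.019055992240056347
the job is handed in; nothing more can be done
```

The collar is at two full turns and the dish is against the stop bar. I handed the job in at about 20 s of the 61 s allowed. No verdict is reported, so the result rests on these last checks:

- **Collar:** In the last top view its line is within about 0.02 rad of the strap's line. I rolled it with the shut fingertips circling the rim, starting from about 0.65 rad. I followed the count in the wrist pictures: its line passed the strap once and stopped at it the next time. It had stood about 0.21 rad short, and a small extra stroke closed that.
- **Dish:** It measures x 83.5 mm, y 137 mm in the fixture frame, accurate to about 2 mm. It needs x above 78 and y between 129 and 141. During the push it stopped moving against the bar, and another 4 mm of commanded travel moved the finger only about 0.5 mm. It looks flat in the channel.
- **Bystanders:** Goblet, finial and cup look unmoved in the last scene picture; I did not measure them again.

**Off plan:**
- I first turned the wrist the wrong way for the push, and the last joint ran up against its limit. The tool shifted about 26 mm and tilted slightly in free space, with no force felt. I turned it back the other way before pushing.
- While rolling, the finger force on the strap side peaked at about 27 N. I eased the preload on the second pass.

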